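# Advance the sample racks on the rack sampler

### The job

Move the three sample racks on by one place in the sampler tray, sliding one at a time along the rails by pushing on its side with closed fingers: first the rack before the code reader straight back to the far end of the free output lane, then the waiting rack sideways into the reading place, pressed home against the end stop with a steady push of about 9 N, and last the rack in the input lane forward against the front rail. The end stop is set anew for each kind of tube, so feel for it, and never push a rack harder than 15 N. Do not tip the racks, and leave the boxes behind the tray alone.

Things in the scene. Friction and masses are not known exactly. Their poses are not given: they have to be found in the camera images.
- sampler: Rack sampler: grey tray 230 mm wide (y), 204 mm deep (x), fixed to the bench. Origin under its middle on the bench; +x to its back, away from the robot, +y left, z up. Tray floor 8 mm above the bench. Rails with inward lips hold the racks' feet down; rail tops 20.5 mm above the bench. Inner faces: front rail x = -87 mm, back rail +87 (output lane only), left rail y = +94, right rail -94 (output lane), -112 (reading place); rails 10 mm thick.
- place_read (a point): Middle of the reading place on the tray floor: front right, before the code reader (black box on a bracket outside the right rail, top 97 mm above the bench). Tray frame: x = -45, y = -57.5 mm. In the front row nothing parts it from the waiting place.
- place_wait (a point): Middle of the waiting place on the tray floor: front left. Tray frame: x = -45, y = +49 mm. A rack touching the front rail has its centre at x = -45.
- place_in (a point): Middle of the input place on the tray floor: back left, open at the back, where racks are loaded. Tray frame: x = +45, y = +49 mm.
- place_out (a point): Middle of the output place on the tray floor: back right, free at the start. Tray frame: x = +45, y = -49 mm. A rack touching the back rail has its centre at x = +45. Between output and input stands a divider rail, y = -4 to +4 mm, from x = +2 mm to the back.
- stop: Upright bracket at the right rail of the reading place (origin at its foot) that carries the end stop: a rigid screw along the tray's y with an 18 mm pad, 40 mm above the bench, facing +y. How far it is screwed in is not measured: a rack home on it has its centre anywhere from y = -67.5 to -47.5 mm (tray frame). A pin in the pad stands 2.5 mm proud and presses flush with 0.3 N.
- rack_a_mid (a point): First tube rack with one capped tube in its four wells: grey block 72 x 72 mm, top 52 mm and tube caps 94 mm above its underside, on a flanged foot 84 x 84 x 6 mm. Point at its centre, 26 mm above its underside; axes square to its sides. Weighs 0.25 to 0.5 kg, drags with 0.5 to 2 N when slid. Which rack stands where varies.
- rack_b_mid (a point): Second tube rack with two capped tubes in its four wells: grey block 72 x 72 mm, top 52 mm and tube caps 94 mm above its underside, on a flanged foot 84 x 84 x 6 mm. Point at its centre, 26 mm above its underside; axes square to its sides. Weighs 0.25 to 0.5 kg, drags with 0.5 to 2 N when slid. Which rack stands where varies.
- rack_c_mid (a point): Third tube rack with three capped tubes in its four wells: grey block 72 x 72 mm, top 52 mm and tube caps 94 mm above its underside, on a flanged foot 84 x 84 x 6 mm. Point at its centre, 26 mm above its underside; axes square to its sides. Weighs 0.25 to 0.5 kg, drags with 0.5 to 2 N when slid. Which rack stands where varies.
- rack_a: The same rack as rack_a_mid; origin at the middle of its underside.
- rack_b: The same rack as rack_b_mid; origin at the middle of its underside.
- rack_c: The same rack as rack_c_mid; origin at the middle of its underside.
- teal_box: Bystander: carton 95 x 125 x 48 mm behind the sampler, right; origin at the middle of its underside.
- white_box: Bystander: flat carton 90 x 125 x 27 mm behind the sampler, left; origin at the middle of its underside.

How it is judged:
On the way, in this order (a step that is already met when the one before it is completed fails the run):
1. the rack that was before the reader stands at the far end of the output lane (within 2.5 mm of its back rail) (((x of rack_a_mid in the frame of sampler above 0.0425 m and y of rack_a_mid in the frame of sampler below 0 m) or (x of rack_b_mid in the frame of sampler above 0.0425 m and y of rack_b_mid in the frame of sampler below 0 m) or (x of rack_c_mid in the frame of sampler above 0.0425 m and y of rack_c_mid in the frame of sampler below 0 m))), for 0.2 s.
2. the next rack stands in the reading place and is pressed home (more than 5 N) against the end stop (((x of rack_a_mid in the frame of sampler above 0.0425 m and y of rack_a_mid in the frame of sampler below 0 m) or (x of rack_b_mid in the frame of sampler above 0.0425 m and y of rack_b_mid in the frame of sampler below 0 m) or (x of rack_c_mid in the frame of sampler above 0.0425 m and y of rack_c_mid in the frame of sampler below 0 m)) and ((x of rack_a_mid in the frame of sampler below -0.036 m and y of rack_a_mid in the frame of sampler below -0.042 m and contact force between rack_a and stop above 5 N) or (x of rack_b_mid in the frame of sampler below -0.036 m and y of rack_b_mid in the frame of sampler below -0.042 m and contact force between rack_b and stop above 5 N) or (x of rack_c_mid in the frame of sampler below -0.036 m and y of rack_c_mid in the frame of sampler below -0.042 m and contact force between rack_c and stop above 5 N))), for 0.1 s.
3. the last rack stands in the waiting place against the front rail (within 2.5 mm) (((x of rack_a_mid in the frame of sampler below -0.0425 m and y of rack_a_mid in the frame of sampler above 0.04 m) or (x of rack_b_mid in the frame of sampler below -0.0425 m and y of rack_b_mid in the frame of sampler above 0.04 m) or (x of rack_c_mid in the frame of sampler below -0.0425 m and y of rack_c_mid in the frame of sampler above 0.04 m))), for 0.2 s.
At the end, for the whole second after the job is handed in: One rack is home at the back of the output lane (within 2.5 mm of the back rail), one is in the reading place and still holds the stop's pin in (touching the stop), one is in the waiting place within 2.5 mm of the front rail, all at rest (((x of rack_a_mid in the frame of sampler above 0.0425 m and y of rack_a_mid in the frame of sampler below 0 m) or (x of rack_b_mid in the frame of sampler above 0.0425 m and y of rack_b_mid in the frame of sampler below 0 m) or (x of rack_c_mid in the frame of sampler above 0.0425 m and y of rack_c_mid in the frame of sampler below 0 m)) and ((x of rack_a_mid in the frame of sampler below -0.036 m and y of rack_a_mid in the frame of sampler below -0.042 m and contact force between rack_a and stop above 0.1 N) or (x of rack_b_mid in the frame of sampler below -0.036 m and y of rack_b_mid in the frame of sampler below -0.042 m and contact force between rack_b and stop above 0.1 N) or (x of rack_c_mid in the frame of sampler below -0.036 m and y of rack_c_mid in the frame of sampler below -0.042 m and contact force between rack_c and stop above 0.1 N)) and ((x of rack_a_mid in the frame of sampler below -0.0425 m and y of rack_a_mid in the frame of sampler above 0.04 m) or (x of rack_b_mid in the frame of sampler below -0.0425 m and y of rack_b_mid in the frame of sampler above 0.04 m) or (x of rack_c_mid in the frame of sampler below -0.0425 m and y of rack_c_mid in the frame of sampler above 0.04 m)) and linear speed of each of rack_a, rack_b, rack_c below 0.01 m/s).
It fails at once if the fingers pushed or squeezed a rack with more than 15 N (contact force between the fingers and rack_a above 15 N or contact force between the fingers and rack_b above 15 N or contact force between the fingers and rack_c above 15 N).
It fails at once if a rack driven against the end stop with more than 15 N (contact force between any of rack_a, rack_b, rack_c and stop above 15 N).
It fails at once if a rack tipped by more than 10 degrees (angle between any of rack_a, rack_b, rack_c's own z axis and vertical above 0.175 rad).
It fails at once if a bystander box moved by more than 10 mm (distance of any of teal_box, white_box from where it was at the start of the episode above 0.01 m).
It also fails if it takes over 72 s, if anything falls off the work surface, if the arm or the gripper's body presses on something with over 40 N, if the wrist force passes 120 N, or if a joint passes its speed limit or range.

### The arm

A 7-joint arm with a two-finger parallel gripper is mounted at the origin on a cart in front of the work surface, level with it; the furniture and walls round the work are solid. World frame = base frame: x ahead of the robot, y to its left, z up, the work surface at z = 0. Lengths are in m, angles in rad, forces in N, time in s.
With the tool pointing down it reaches from about 0.4 to 0.875 m from the base axis. Payload 19.3 kg.
Tool frame: the origin (TCP) lies at the very end of the fingers, on their centre line; the grasp point (between the pads) lies 19 mm behind it; z points along the fingers, y is the line along which they close (so a half turn about z gives the same grasp; the last joint's range is limited). The gripper opens to 85 mm and grips with 20 to 120 N. Pads are 22 mm wide; open, the fingers measure 114 mm over their backs; the gripper's body (76 mm by 85 mm) begins 54 mm behind the grasp point. The pads swing forward as they close: fully open they stand 13 mm farther back than shut.
Start: joints at [-1.296, 0.521, -0.036, 1.599, 0.021, 1.021, -0.113], TCP at [0.211, 0.588, 0.231] pointing down, gripper open.
Joint ranges: [-2.91, 2.91], [-0.3, 2.13], [-1.5, 1.42], [0.17, 2.43], [-1.26, 4.41], [0.16, 1.93], [-2.52, 2.52]. Speed limits (rad/s): [1.89, 1.89, 2.39, 2.39, 3.01, 3.01, 3.01].

### API

Orientations are given as [roll, pitch, yaw] about the fixed x, y, z axes, in that order (R = Rz(yaw) Ry(pitch) Rx(roll)).
In Python, from workcell import bot gives the robot as it stands. The module is installed in compiled form; this text tells all that it offers.
- The arm moves only by the tool apply_moves, never from a script. Its arguments are lists of equal length, an entry for each row: "claw": the finger opening in m, from 0 to 0.0854; "xyz": the shift along the tool's x, y, z in m, a list of three; "twist": the turn, a rotation vector about the tool's x, y, z in rad, a list of three. A call has 1 to 20 rows; each row shifts and turns the commanded pose from where the row before left it, along the tool's axes as they then stand; what a row does not reach is not made up. A row lasts 1/10 s, in which the tool goes at most 50 mm and 8.59 degrees, less where a joint would pass 70% of its speed; a pose out of reach is approached as far as the arm can. A call with a gripper value outside its range is refused whole. The fingers move at their own pace and stop on an object; "force" is the grip in N (left out, the last holds). Time passes only in rows, so rows that do not move let the fingers close. It gives the time, the measured TCP pose, the force, the opening and the grip force at its end, in the units of the state.
- bot.observe(): the state, without advancing time (a new reading comes with each control period).
- bot.grab_frame(name): name is "scene" or "side" or "wrist"; returns a dict with "img" (480x640x3 uint8, red, green, blue), "vfov" (degrees; the focal length in pixels is half the picture's height over the tangent of half this angle, whatever the lens; pixels are square), "cx", "cy" (the principal point, pixels), "distortion" ([k1, k2, p1, p2, k3] as OpenCV has them; the pictures are not rectified), "view" (4x4, takes a point from world to camera coordinates). Camera axes: x right, y up, looking along -z (the intrinsics and any distortion apply to the point x, -y, -z); pixel columns grow to the right and rows downward; lengths in m; the calibration is good to about 2 mm. A picture is of the moment at which its call begins. There is no depth.
- bot.job_done(): hands the job in; it is judged then, once.
Trained networks look in the newest picture that a camera, given by its name, has taken for a name from the list of things; names that differ only in an ending like _2 or _b are one class to them, and where a whole thing is asked for, a point or a joint stands for the part that bears it (a point fixed in the world has none). Each returns a list of dicts, best first, with "score" (0 to 1); they miss things now and then, are a little off and sometimes report something else, mostly with a low value. They report only what shows in the picture. A call takes as long as a camera call.
- bot.find_in(camera, query): "position" ([x, y, z] in m, in world coordinates, good to about 4 mm: the middle of the surface that is visible of it).
The state is a dict: "clock": time; "qpos": joint angles; "qd": joint speeds; "joint_efforts": joint torques, N m; "position": TCP position; "tool_rot": TCP orientation; "force": force on the tool from outside, world axes, zero at the start; "moment": the same for the moment, N m; "grip_width": finger opening in m; "finger_force": force on a finger pad.
Only numpy, scipy, OpenCV 4.12 (cv2) and the standard library are available. Lean on these libraries where they do the work, as an engineer would, in place of code of your own. Each camera call takes 0.05 s, during which the arm holds its last target. There are 200 camera calls.

## Working session

There is one attempt and no reset: what is moved stays moved. The work goes in short steps, Python scripts to look and compute and a tool call to move; the robot and the scene stay as the last step left them, time stands still between calls to the robot, and variables do not carry over. Pictures are saved under pics/ and viewed, at most 10 in all, crops included, and the job is handed in when it is done.

Besides the shell and the picture viewer there is one more tool, called after "Emit:" as a command line: name --argument value ..., lists and objects as JSON in quotes. apply_moves: Moves the arm, as the interface text tells. Its arguments: {"type":"object","properties":{"claw":{"type":"array"},"xyz":{"type":"array"},"twist":{"type":"array"},"force":{"type":"number"}},"required":["claw","xyz","twist"]}

```bash
mkdir -p pics
python3 - <<'E'
from workcell import bot
import cv2,numpy as np
s=bot.observe();print({k:np.round(v,3).tolist() for k,v in s.items()})
for c in ["scene","side"]:
    f=bot.grab_frame(c);cv2.imwrite(f"pics/{c}0.png",f["img"][:,:,::-1])
    print(c,f["vfov"],f["cx"],f["cy"],f["distortion"],np.round(f["view"],3).tolist())
    for q in ["sampler","stop","rack_a","rack_b","rack_c","teal_box","white_box"]:
        print(q,[(np.round(d["position"],3).tolist(),round(d["score"],2)) for d in bot.find_in(c,q)[:4]])
E
```

```text
{'clock': 0.0, 'qpos': [-1.296, 0.522, -0.036, 1.6, 0.021, 1.021, -0.113], 'qd': [0.001, 0.0, -0.001, -0.001, -0.001, 0.0, -0.001], 'joint_efforts': [-0.0, -92.713, 1.98, -36.991, 0.018, 0.009, -0.0], 'position': [0.211, 0.588, 0.231], 'tool_rot': [-3.14, 0.0, 2.797], 'force': [0.232, -0.312, 1.867], 'moment': [0.004, -0.017, 0.026], 'finger_force': 0.0, 'grip_width': 0.085}
scene 50.15630070275231 315.78160111055166 236.18390746642203 [0.03129227 0.         0.         0.         0.        ] [[0.703, -0.711, 0.021, -0.196], [0.392, 0.412, 0.822, -0.389], [-0.593, -0.57, 0.569, -0.337], [0.0, 0.0, 0.0, 1.0]]
sampler [([0.422, 0.243, 0.021], 0.7)]
stop [([0.436, 0.198, 0.036], 0.93)]
rack_a [([0.414, 0.272, 0.059], 0.76), ([0.494, 0.377, 0.059], 0.75), ([0.395, 0.372, 0.063], 0.55)]
rack_b [([0.414, 0.272, 0.059], 0.76), ([0.494, 0.377, 0.059], 0.75), ([0.395, 0.372, 0.063], 0.55)]
rack_c [([0.414, 0.272, 0.059], 0.76), ([0.494, 0.377, 0.059], 0.75), ([0.395, 0.372, 0.063], 0.55)]
teal_box []
white_box [([0.672, 0.417, 0.025], 0.61)]
side 50.45211535184931 321.9872367726056 234.9560212986176 [-0.04320176  0.          0.          0.          0.        ] [[0.869, 0.495, 0.008, -0.682], [-0.407, 0.706, 0.579, -0.004], [0.281, -0.507, 0.815, -0.92], [0.0, 0.0, 0.0, 1.0]]
sampler [([0.529, 0.34, 0.009], 0.62)]
stop []
rack_a [([0.509, 0.381, 0.055], 0.8), ([0.424, 0.374, 0.058], 0.67), ([0.441, 0.297, 0.06], 0.58)]
rack_b [([0.509, 0.381, 0.055], 0.8), ([0.424, 0.374, 0.058], 0.67), ([0.441, 0.297, 0.06], 0.58)]
rack_c [([0.509, 0.381, 0.055], 0.8), ([0.424, 0.374, 0.058], 0.67), ([0.441, 0.297, 0.06], 0.58)]
teal_box [([0.754, 0.228, 0.047], 0.89), ([0.531, 0.34, 0.008], 0.72)]
white_box [([0.716, 0.376, 0.027], 0.56), ([0.513, 0.382, 0.059], 0.48), ([0.531, 0.34, 0.01], 0.32)]
```

View pics/scene0.png

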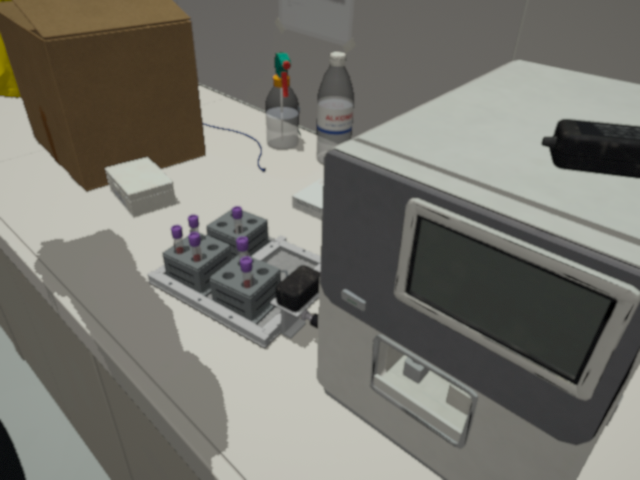

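View pics/side0.png

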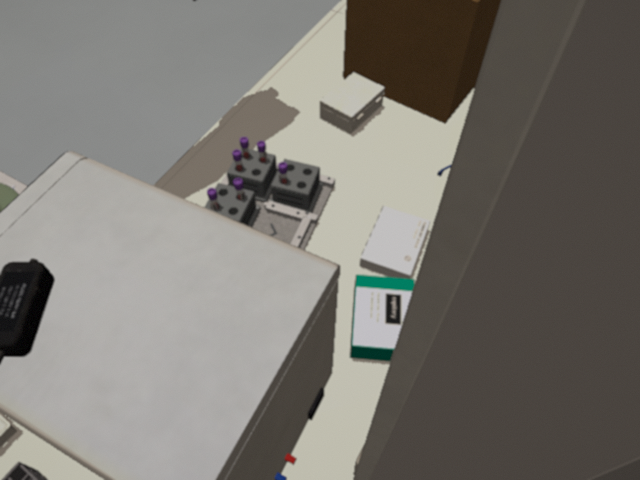

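Scene view: tray with rack of 2 tubes before the reader (~245,285), rack of 3 waiting (~197,260), rack of 1 in the input lane (~237,230). Side view agrees; boxes are behind (~395,240 and 385,315). I'll move over the tray for the wrist camera.

Emit:
apply_moves --claw '[0,0,0,0,0,0,0,0,0,0,0,0,0,0]' --xyz '[[-0.02,-0.01,-0.03],[-0.03,-0.016,-0.03],[-0.03,-0.018,-0.03],[-0.03,-0.018,-0.03],[-0.03,-0.018,-0.03],[-0.03,-0.018,0],[-0.03,-0.018,0],[-0.03,-0.018,0],[-0.03,-0.018,0],[-0.013,-0.016,0],[0,0,0],[0,0,0],[0,0,0],[0,0,0]]' --twist '[[0,0,0],[0,0,0],[0,0,0],[0,0,0],[0,0,0],[0,0,0],[0,0,0],[0,0,0],[0,0,0],[0,0,0],[0,0,-0.14],[0,0,-0.14],[0,0,-0.14],[0,0,0]]'

```text
clock: 2.2
position: [0.4115, 0.3377, 0.3814]
tool_rot: [3.141, 0.0, -3.064]
force: [0.2, 0.2, -0.3]
grip_width: -0.0
finger_force: 0.0
```

Run:
```python
from workcell import bot
import cv2,numpy as np
f=bot.grab_frame("wrist");cv2.imwrite(f"pics/w1.png",f["img"][:,:,::-1]);np.save("w1.npy",f,allow_pickle=True)
print(f["vfov"],f["cx"],f["cy"],f["distortion"],np.round(f["view"],3).tolist(), np.round(np.linalg.inv(f["view"])[:3,3],3))
for q in ["sampler","stop","rack_a","teal_box","white_box"]:
        print(q,[(np.round(d["position"],3).tolist(),round(d["score"],2)) for d in bot.find_in("wrist",q)[:4]])
s=bot.observe();print(s["position"],s["tool_rot"],s["force"])
```

```text
62.50779680604188 323.5362635284353 239.65822738314787 [-0.00096242  0.          0.          0.          0.        ] [[-0.078, 0.997, -0.001, -0.304], [-0.948, -0.075, -0.311, 0.502], [-0.31, -0.023, 0.95, -0.387], [0.0, 0.0, 0.0, 1.0]] [0.332 0.332 0.523]
sampler [([0.466, 0.284, 0.018], 0.92)]
stop [([0.433, 0.215, 0.067], 0.71), ([0.487, 0.398, 0.062], 0.51)]
rack_a [([0.405, 0.384, 0.059], 0.93), ([0.419, 0.291, 0.059], 0.79), ([0.485, 0.399, 0.059], 0.64), ([0.699, 0.259, 0.015], 0.27)]
teal_box [([0.7, 0.256, 0.018], 0.86)]
white_box [([0.666, 0.435, 0.023], 0.54)]
[0.41137315 0.33788768 0.38131702] [ 3.14158417e+00  4.38475942e-05 -3.06843825e+00] [0.34481855 0.41621912 0.05386657]
```

View pics/w1.png

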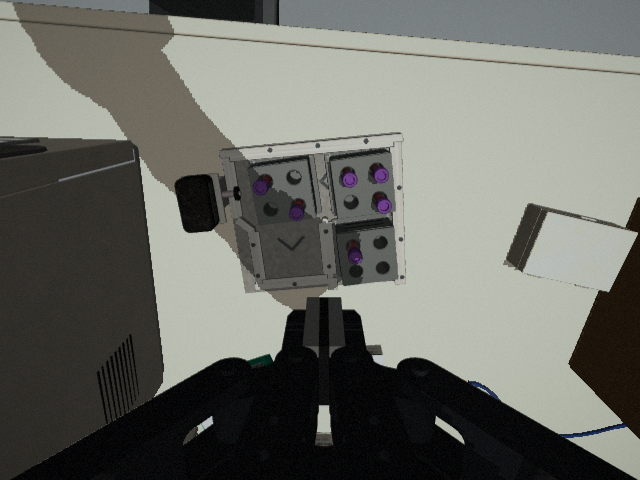

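Wrist view: tray front rail along (222,152)-(404,133), read rack (280,190), waiting (362,187), input (366,254), free output lane (290,250), reader and stop at left (200,200). Zooming for the rail corners.

Run:
```python
import cv2,numpy as np
im=cv2.imread("pics/w1.png")[125:300,170:415]
cv2.imwrite("pics/w1c.png",cv2.resize(im,None,fx=3.2,fy=3.2,interpolation=cv2.INTER_CUBIC))
```

```text
(no output)
```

View pics/w1c.png

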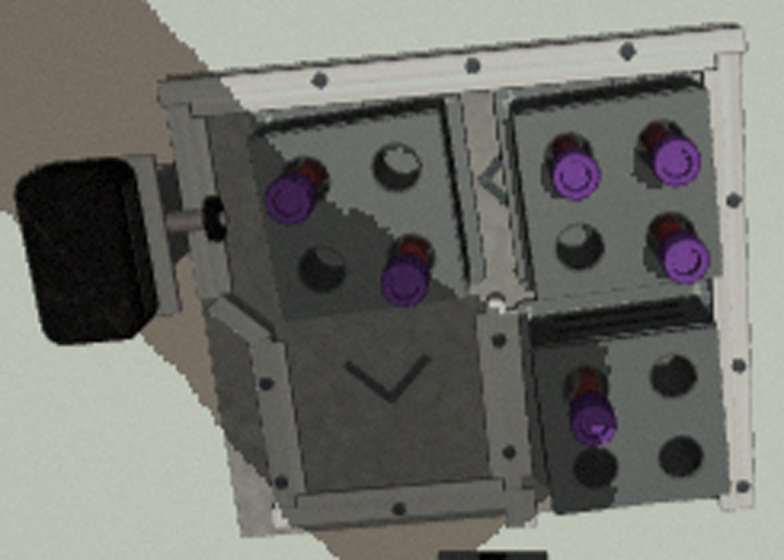

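```bash
cat > h.py <<'E'
import numpy as np,cv2
def ray(f,px,z):
    F=240/np.tan(np.radians(f["vfov"]/2));K=np.array([[F,0,f["cx"]],[0,F,f["cy"]],[0,0,1]])
    p=cv2.undistortPoints(np.array(px,float).reshape(-1,1,2),K,np.array(f["distortion"],float)).reshape(-1,2)
    C=np.linalg.inv(np.array(f["view"]));d=np.c_[p[:,0],-p[:,1],-np.ones(len(p))]@C[:3,:3].T;c=C[:3,3]
    return (c+d*((z-c[2])/d[:,2])[:,None])[:,:2]
E
python3 - <<'E'
from h import *
from scipy.optimize import least_squares
f=np.load("w1.npy",allow_pickle=True).item()
P=lambda c,z:ray(f,np.array(c)/3.2+[170-.34,125-.34],z)
pts=P([(742,25),(162,82),(742,25),(752,508),(400,522),(240,400)],.0205)
# (x,y,nan=unused)
m=np.array([(-97,104),(-97,-122),(-97,104),(np.nan,104),(97,np.nan),(np.nan,np.nan)])/1e3
def toT(p,w):
    a=p[2];d=w-p[:2];return np.c_[np.cos(a)*d[:,0]+np.sin(a)*d[:,1],-np.sin(a)*d[:,0]+np.cos(a)*d[:,1]]
r=lambda p:(lambda e:e[~np.isnan(e)])((toT(p,pts)-m).ravel())
s=least_squares(r,[.45,.33,.1]);print(s.x,np.round(r(s.x)*1e3,1))
for n,c in dict(read=[(255,130),(440,108),(468,292),(282,330)],wait=[(512,105),(705,85),(713,290),(535,312)],inp=[(530,342),(718,322),(728,495),(550,512)]).items():
    t=toT(s.x,P(c,.060));print(n,np.round(t*1e3).tolist(),np.round(t.mean(0)*1e3))
print("pad",toT(s.x,P([(222,218)],.04))*1e3,"reader",np.round(toT(s.x,P([(20,180),(60,345),(160,310),(130,160)],.097))*1e3))
E
```

```text
[0.4639262  0.34225132 0.16871047] [-0.8  0.3  0.3  0.7 -0.8  0.3 -1.3  1.3]
read [[-80.0, -80.0], [-81.0, -12.0], [-12.0, -9.0], [-4.0, -81.0]] [-44. -46.]
wait [[-80.0, 14.0], [-81.0, 83.0], [-5.0, 83.0], [-2.0, 16.0]] [-42.  49.]
inp [[10.0, 13.0], [8.0, 85.0], [80.0, 86.0], [81.0, 15.0]] [45. 50.]
pad [[ -44.98026855 -101.82200679]] reader [[ -74. -154.]
 [ -16. -152.]
 [ -25. -115.]
 [ -78. -116.]]
```

Tray pose fits well (residual ~1 mm): origin (0.464, 0.342), yaw 0.169; the racks come out at their expected places. Next: turn square to the tray and go down in front of the read rack.

Emit:
apply_moves --claw '[0,0,0,0,0,0,0,0,0,0,0,0,0]' --xyz '[[0,0,0],[0.02,-0.018,0],[0.02,-0.018,0],[0.0155,-0.0145,0],[0,0,0.04],[0,0,0.04],[0,0,0.04],[0,0,0.04],[0,0,0.04],[0,0,0.04],[0,0,0.03],[0,0,0],[0,0,0]]' --twist '[[0,0,-0.095],[0,0,0],[0,0,0],[0,0,0],[0,0,0],[0,0,0],[0,0,0],[0,0,0],[0,0,0],[0,0,0],[0,0,0],[0,0,0],[0,0,0]]'

```text
clock: 3.8
position: [0.3654, 0.2787, 0.1119]
tool_rot: [-3.141, -0.0, -2.972]
force: [0.7, 0.6, 0.7]
grip_width: 0.0001
finger_force: 0.0
```

```bash
cat >> h.py <<'E'
def tray():
    from workcell import bot
    s=bot.observe();p=s["position"];a=.1687;d=np.array(p[:2])-[.4639,.3423];c,n=np.cos(a),np.sin(a);F=s["force"]
    print("t",round(s["clock"],2),"tray mm",np.round([1e3*(c*d[0]+n*d[1]),1e3*(c*d[1]-n*d[0]),1e3*p[2]],1),"yaw err",round((s["tool_rot"][2]-a)%(2*np.pi)-np.pi,4),"F tray",np.round([c*F[0]+n*F[1],c*F[1]-n*F[0],F[2]],2))
E
python3 -c "
from h import *;tray()"
```

```text
t 3.8 tray mm [-107.8  -46.1  111.9] yaw err 0.0007 F tray [0.77 0.48 0.69]
```

Emit:
apply_moves --claw '[0,0,0,0,0,0,0,0,0,0,0,0,0]' --xyz '[[0,0,0.03],[0,0,0.03],[0,0,0.016],[0,0,0],[-0.004,0,0],[-0.004,0,0],[-0.002,0,0],[-0.002,0,0],[-0.002,0,0],[-0.002,0,0],[-0.002,0,0],[-0.002,0,0],[0,0,0]]' --twist '[[0,0,0],[0,0,0],[0,0,0],[0,0,0],[0,0,0],[0,0,0],[0,0,0],[0,0,0],[0,0,0],[0,0,0],[0,0,0],[0,0,0],[0,0,0]]'

```text
clock: 5.1
position: [0.3852, 0.2821, 0.0352]
tool_rot: [-3.142, -0.0, -2.972]
force: [0.7, -0.1, -0.3]
grip_width: -0.0001
finger_force: 0.0
```

Run:
```python
from h import *;tray()
from workcell import bot
f=bot.grab_frame("wrist");cv2.imwrite("pics/w2.png",f["img"][:,:,::-1]);tray()
```

```text
t 5.1 tray mm [-87.7 -46.2  35.2] yaw err 0.0014 F tray [ 0.67 -0.26 -0.29]
t 5.15 tray mm [-87.8 -46.2  35.3] yaw err 0.0014 F tray [-0.2   0.98 -0.89]
```

View pics/w2.png

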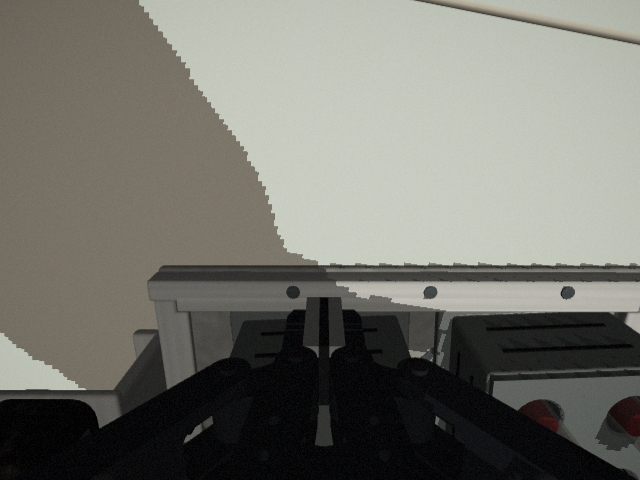

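Fingers stand above the front rail at (325,290), centred before the read rack; no firm contact force yet. Push on.

Emit:
apply_moves --claw '[0,0,0,0,0,0,0,0,0,0,0,0,0,0,0,0,0,0]' --xyz '[[-0.002,0,0],[-0.002,0,0],[-0.002,0,0],[-0.003,0,0],[-0.004,0,0],[-0.005,0,0],[-0.006,0,0],[-0.006,0,0],[-0.006,0,0],[-0.006,0,0],[-0.006,0,0],[-0.006,0,0],[-0.005,0,0],[-0.004,0,0],[-0.003,0,0],[-0.002,0,0],[-0.002,0,0],[-0.001,0,0]]' --twist '[[0,0,0],[0,0,0],[0,0,0],[0,0,0],[0,0,0],[0,0,0],[0,0,0],[0,0,0],[0,0,0],[0,0,0],[0,0,0],[0,0,0],[0,0,0],[0,0,0],[0,0,0],[0,0,0],[0,0,0],[0,0,0]]'

```text
clock: 6.95
position: [0.455, 0.2941, 0.0353]
tool_rot: [-3.142, -0.0, -2.971]
force: [0.1, -0.4, 0.7]
grip_width: -0.0001
finger_force: 0.6
```

```bash
python3 -c "
from h import *;tray()"
```

```text
t 6.95 tray mm [-16.8 -46.1  35.3] yaw err 0.0015 F tray [ 0.06 -0.43  0.72]
```

Emit:
apply_moves --claw '[0,0,0,0,0,0,0,0]' --xyz '[[-0.002,0,0],[-0.002,0,0],[-0.002,0,0],[-0.001,0,0],[-0.001,0,0],[-0.001,0,0],[-0.001,0,0],[-0.001,0,0]]' --twist '[[0,0,0],[0,0,0],[0,0,0],[0,0,0],[0,0,0],[0,0,0],[0,0,0],[0,0,0]]'

```text
clock: 7.75
position: [0.4659, 0.296, 0.0353]
tool_rot: [3.142, 0.0, -2.971]
force: [-1.8, -0.1, 0.2]
grip_width: 0.0
finger_force: 0.6
```

Run:
```python
from h import *;tray()
from workcell import bot
f=bot.grab_frame("wrist");cv2.imwrite("pics/w3.png",f["img"][:,:,::-1])
tray()
for c in ["wrist","side"]:
    if c=="side": f=bot.grab_frame("side");cv2.imwrite("pics/s3.png",cv2.resize(f["img"][100:280,170:350,::-1],None,fx=3.2,fy=3.2,interpolation=cv2.INTER_CUBIC))
    print([(np.round(d["position"],3).tolist(),round(d["score"],2)) for d in bot.find_in(c,"rack_a")[:4]]);tray()
```

```text
t 7.75 tray mm [ -5.8 -46.   35.3] yaw err 0.0014 F tray [-1.78  0.22  0.23]
t 7.8 tray mm [ -5.7 -46.1  35.3] yaw err 0.0015 F tray [-0.42  0.23 -0.04]
[([0.472, 0.39, 0.054], 0.9), ([0.41, 0.36, 0.063], 0.84), ([0.474, 0.285, 0.028], 0.78)]
t 7.85 tray mm [ -5.7 -46.1  35.3] yaw err 0.0014 F tray [ 0.28 -0.11 -0.27]
[([0.513, 0.386, 0.058], 0.7), ([0.523, 0.302, 0.059], 0.69)]
t 7.95 tray mm [ -5.8 -46.   35.4] yaw err 0.0014 F tray [-0.24 -0.05  0.13]
```

View pics/s3.png

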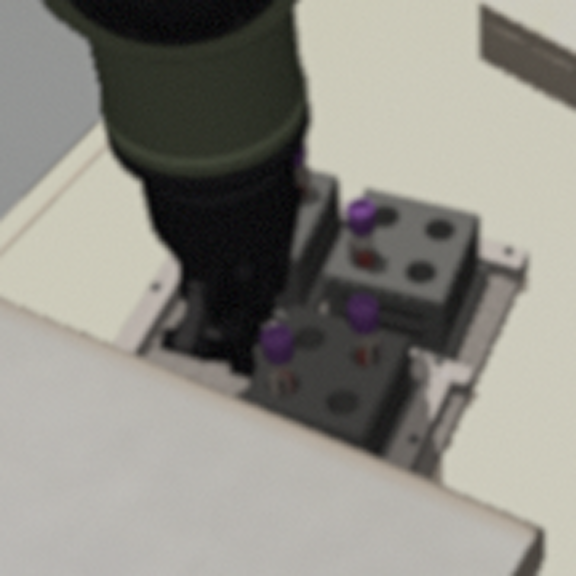

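The two-tube rack has slid well into the output lane (block at ~(330,380) in the crop), with a small gap left to the back rail. Nudge in 1 mm steps and watch the force.

Emit:
apply_moves --claw '[0,0,0,0,0]' --xyz '[[-0.001,0,0],[-0.001,0,0],[-0.001,0,0],[0,0,0],[0,0,0]]' --twist '[[0,0,0],[0,0,0],[0,0,0],[0,0,0],[0,0,0]]'

```text
clock: 8.45
position: [0.4689, 0.2964, 0.0353]
tool_rot: [3.142, 0.0, -2.972]
force: [-0.2, -1.1, -0.0]
grip_width: -0.0004
finger_force: 0.0
```

Emit:
apply_moves --claw '[0,0,0,0]' --xyz '[[-0.001,0,0],[-0.001,0,0],[0,0,0],[0,0,0]]' --twist '[[0,0,0],[0,0,0],[0,0,0],[0,0,0]]'

```text
clock: 8.85
position: [0.4698, 0.2966, 0.0351]
tool_rot: [-3.141, -0.002, -2.971]
force: [-5.7, -0.9, 3.1]
grip_width: 0.0
finger_force: 3.2
```

Force rose to 6 N at the expected home position (TCP x ≈ -2 mm). Back off, lift, and move over to the left of the waiting rack.

Emit:
apply_moves --claw '[0,0,0,0,0,0,0,0,0,0,0,0,0,0]' --xyz '[[0.002,0,0],[0.01,0,0],[0,0,-0.04],[0,0,-0.04],[0,0,-0.03],[0.008,0.04,0],[0.008,0.04,0],[0.008,0.04,0],[0.008,0.04,0],[0,0,0],[0,0,0.04],[0,0,0.04],[0,0,0.03],[0,0,0]]' --twist '[[0,0,0],[0,0,0],[0,0,0],[0,0,0],[0,0,0],[0,0,0],[0,0,0],[0,0,0],[0,0,0],[0,0,0],[0,0,0],[0,0,0],[0,0,0],[0,0,0]]'

```text
clock: 10.25
position: [0.3986, 0.4451, 0.0321]
tool_rot: [-3.138, -0.004, -2.971]
force: [-0.5, -0.7, 0.4]
grip_width: 0.0001
finger_force: 0.0
```

Run:
```python
from h import *;tray()
from workcell import bot
f=bot.grab_frame("side");cv2.imwrite("pics/s4.png",cv2.resize(f["img"][100:280,170:350,::-1],None,fx=3.2,fy=3.2,interpolation=cv2.INTER_CUBIC))
np.save("s4.npy",f,allow_pickle=True)
```

```text
t 10.25 tray mm [-47.1 112.3  32.1] yaw err 0.0017 F tray [-0.59 -0.59  0.41]
```

View pics/s4.png

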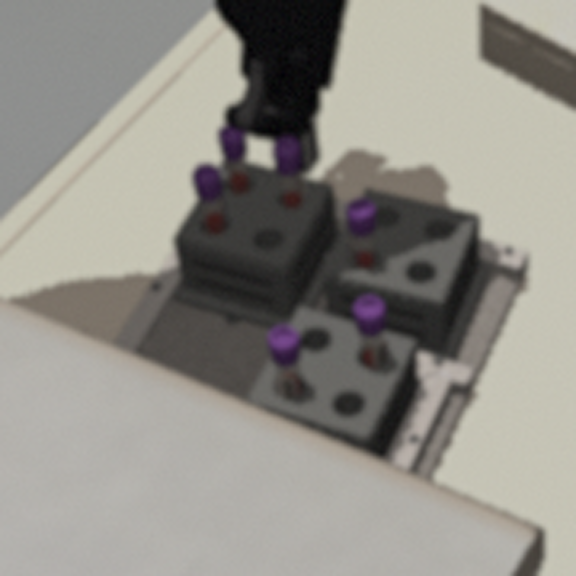

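Run:
```python
from h import *
f=np.load("s4.npy",allow_pickle=True).item()
a=.1687;R=np.array([[np.cos(a),-np.sin(a)],[np.sin(a),np.cos(a)]])
for n,c in dict(out_back=[(417,345),(373,450)],inp=[(480,215),(445,305)],wait=[(333,185),(292,262)]).items():
    print(n,np.round((ray(f,np.array(c)/3.2+[169.66,99.66],.06)-[.4639,.3423])@R*1e3,1).tolist())
```

```text
out_back [[80.8, -16.0], [84.8, -89.0]]
inp [[79.8, 86.4], [85.0, 15.8]]
wait [[-9.7, 78.8], [-7.7, 15.3]]
```

Emit:
apply_moves --claw '[0,0,0,0,0,0,0,0,0,0,0,0,0,0]' --xyz '[[-0.003,-0.004,0],[0,-0.002,0],[0,-0.002,0],[0,-0.002,0],[0,-0.002,0],[0,-0.002,0],[0,-0.002,0],[0,-0.002,0],[0,-0.002,0],[0,-0.004,0],[0,-0.004,0],[0,-0.004,0],[0,-0.002,0],[0,-0.001,0]]' --twist '[[0,0,0],[0,0,0],[0,0,0],[0,0,0],[0,0,0],[0,0,0],[0,0,0],[0,0,0],[0,0,0],[0,0,0],[0,0,0],[0,0,0],[0,0,0],[0,0,0]]'

```text
clock: 11.7
position: [0.4092, 0.4127, 0.0353]
tool_rot: [-3.141, -0.0, -2.972]
force: [-0.1, 2.1, 3.2]
grip_width: -0.0007
finger_force: 0.0
```

Run:
```python
from h import *;tray()
```

```text
t 11.7 tray mm [-42.1  78.6  35.3] yaw err 0.0012 F tray [0.22 2.08 3.17]
```

Output rack checks out; drag ~2 N in y. Continue the push to just before the earliest possible stop.

Emit:
apply_moves --claw '[0,0,0,0,0,0,0,0,0,0,0,0,0,0,0,0,0]' --xyz '[[0,-0.002,0],[0,-0.003,0],[0,-0.004,0],[0,-0.005,0],[0,-0.006,0],[0,-0.006,0],[0,-0.006,0],[0,-0.006,0],[0,-0.006,0],[0,-0.005,0],[0,-0.004,0],[0,-0.003,0],[0,-0.002,0],[0,-0.002,0],[0,-0.001,0],[0,-0.001,0],[0,0,0]]' --twist '[[0,0,0],[0,0,0],[0,0,0],[0,0,0],[0,0,0],[0,0,0],[0,0,0],[0,0,0],[0,0,0],[0,0,0],[0,0,0],[0,0,0],[0,0,0],[0,0,0],[0,0,0],[0,0,0],[0,0,0]]'

```text
clock: 13.4
position: [0.4197, 0.3518, 0.0353]
tool_rot: [-3.141, -0.0, -2.971]
force: [0.9, 1.2, 3.3]
grip_width: -0.0
finger_force: 0.0
```

Run:
```python
from h import *;tray()
from workcell import bot
f=bot.grab_frame("side");cv2.imwrite("pics/s5.png",cv2.resize(f["img"][100:280,170:350,::-1],None,fx=3.2,fy=3.2,interpolation=cv2.INTER_CUBIC))
```

```text
t 13.4 tray mm [-42.   16.8  35.3] yaw err 0.0014 F tray [1.08 1.08 3.31]
```

View pics/s5.png

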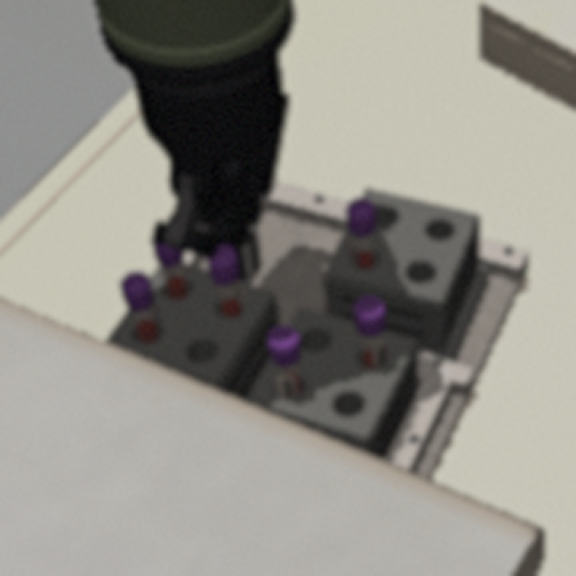

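The three-tube rack slid square into the reading area (~(200,320) in the crop), the finger against its left face. Fz of 3 N hints at light rubbing, so raise 3 mm and then feel for the stop.

Emit:
apply_moves --claw '[0,0,0,0,0,0,0,0,0]' --xyz '[[0,0,-0.002],[0,0,-0.001],[0,-0.002,0],[0,-0.002,0],[0,-0.002,0],[0,-0.002,0],[0,-0.002,0],[0,-0.002,0],[0,-0.001,0]]' --twist '[[0,0,0],[0,0,0],[0,0,0],[0,0,0],[0,0,0],[0,0,0],[0,0,0],[0,0,0],[0,0,0]]'

```text
clock: 14.35
position: [0.4219, 0.3388, 0.0383]
tool_rot: [-3.141, -0.0, -2.972]
force: [0.4, 2.6, 0.4]
grip_width: -0.0001
finger_force: 0.0
```

Run:
```python
from h import *;tray()
```

```text
t 14.35 tray mm [-42.    3.6  38.3] yaw err 0.0013 F tray [0.82 2.55 0.43]
```

Emit:
apply_moves --claw '[0,0,0,0,0,0]' --xyz '[[0,-0.001,0],[0,-0.001,0],[0,-0.001,0],[0,-0.001,0],[0,-0.001,0],[0,0,0]]' --twist '[[0,0,0],[0,0,0],[0,0,0],[0,0,0],[0,0,0],[0,0,0]]'

```text
clock: 14.95
position: [0.4227, 0.334, 0.0383]
tool_rot: [-3.141, -0.0, -2.972]
force: [0.2, 0.4, 1.8]
grip_width: -0.0001
finger_force: 0.0
```

Emit:
apply_moves --claw '[0,0,0,0,0]' --xyz '[[0,-0.001,0],[0,-0.001,0],[0,-0.001,0],[0,-0.001,0],[0,0,0]]' --twist '[[0,0,0],[0,0,0],[0,0,0],[0,0,0],[0,0,0]]'

```text
clock: 15.45
position: [0.4234, 0.3299, 0.0383]
tool_rot: [-3.141, -0.0, -2.972]
force: [0.5, 0.4, -0.1]
grip_width: 0.0003
finger_force: 0.0
```

Run:
```python
from h import *;tray()
from workcell import bot
f=bot.grab_frame("wrist");cv2.imwrite("pics/w6.png",f["img"][:,:,::-1])
```

```text
t 15.45 tray mm [-42.   -5.4  38.3] yaw err 0.0013 F tray [ 0.52  0.27 -0.09]
```

Emit:
apply_moves --claw '[0,0,0]' --xyz '[[0,-0.001,0],[0,-0.001,0],[0,0,0]]' --twist '[[0,0,0],[0,0,0],[0,0,0]]'

```text
clock: 15.8
position: [0.4237, 0.3281, 0.0383]
tool_rot: [-3.141, -0.0, -2.972]
force: [0.9, 0.3, 0.6]
grip_width: -0.0001
finger_force: 0.0
```

Emit:
apply_moves --claw '[0,0,0]' --xyz '[[0,-0.001,0],[0,-0.001,0],[0,0,0]]' --twist '[[0,0,0],[0,0,0],[0,0,0]]'

```text
clock: 16.1
position: [0.4241, 0.3266, 0.0384]
tool_rot: [3.141, 0.0, -2.971]
force: [-2.1, 3.8, 1.5]
grip_width: 0.0002
finger_force: 0.0
```

Emit:
apply_moves --claw '[0,0,0]' --xyz '[[0,-0.0005,0],[0,0,0],[0,0,0]]' --twist '[[0,0,0],[0,0,0],[0,0,0]]'

```text
clock: 16.4
position: [0.4242, 0.3261, 0.0384]
tool_rot: [3.141, 0.0, -2.971]
force: [-0.5, 4.4, 3.6]
grip_width: -0.0001
finger_force: 0.0
```

Emit:
apply_moves --claw '[0,0,0]' --xyz '[[0,-0.0005,0],[0,0,0],[0,0,0]]' --twist '[[0,0,0],[0,0,0],[0,0,0]]'

```text
clock: 16.7
position: [0.424, 0.3257, 0.0384]
tool_rot: [3.141, -0.0, -2.971]
force: [-3.8, 5.2, 3.9]
grip_width: 0.0001
finger_force: 0.0
```

Run:
```python
from h import *
from workcell import bot
for i in range(6): tray();f=bot.grab_frame("side")
cv2.imwrite("pics/s7.png",cv2.resize(f["img"][100:280,170:350,::-1],None,fx=3.2,fy=3.2,interpolation=cv2.INTER_CUBIC))
```

```text
t 16.7 tray mm [-42.1  -9.7  38.4] yaw err 0.0018 F tray [-2.86  5.71  3.93]
t 16.75 tray mm [-42.1  -9.7  38.4] yaw err 0.0018 F tray [-2.51  5.55  4.25]
t 16.8 tray mm [-42.1  -9.7  38.4] yaw err 0.0018 F tray [-1.95  6.43  6.23]
t 16.85 tray mm [-42.1  -9.7  38.4] yaw err 0.0018 F tray [-2.04  6.15  4.33]
t 16.9 tray mm [-42.1  -9.7  38.4] yaw err 0.0018 F tray [-1.96  7.34  4.64]
t 16.95 tray mm [-42.1  -9.7  38.4] yaw err 0.0018 F tray [-2.22  5.78  5.13]
```

View pics/s7.png

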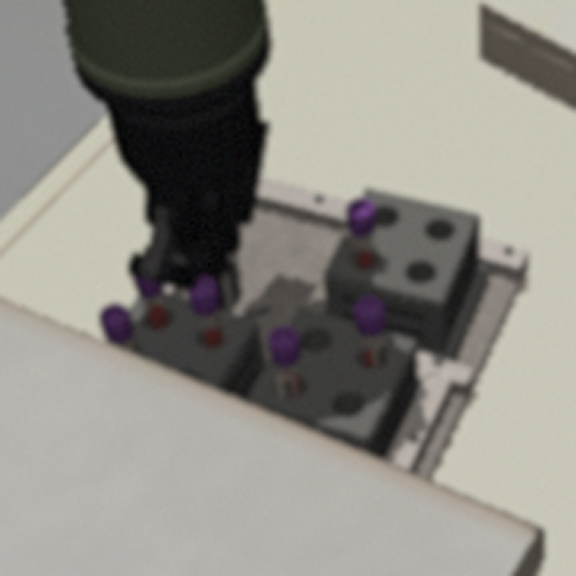

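Rack at the reader side, gripper behind it, output and input racks undisturbed. Checking the moment to see where the contact acts.

Run:
```python
from workcell import bot
import numpy as np
L=[]
for i in range(6):
    s=bot.observe();L.append(np.r_[s["force"],s["moment"]]);bot.grab_frame("side")
v=np.mean(L,0);a=.1687;R=np.array([[np.cos(a),np.sin(a),0],[-np.sin(a),np.cos(a),0],[0,0,1]])
print(np.round(R@v[:3],2),np.round(R@v[3:],3),np.round(s["joint_efforts"],2),s["tool_rot"])
print([(np.round(d["position"],3).tolist(),round(d["score"],2)) for d in bot.find_in("side","rack_a")[:4]])
```

```text
[-2.05  5.66  4.69] [ 0.862  0.364 -0.049] [ 3.290e+00 -8.765e+01  5.830e+00 -1.912e+01  7.800e-01  4.300e-01
  4.000e-02] [ 3.14117364e+00 -4.88902245e-05 -2.97107658e+00]
[([0.514, 0.384, 0.056], 0.86), ([0.446, 0.281, 0.06], 0.64), ([0.524, 0.301, 0.056], 0.61)]
```

Emit:
apply_moves --claw '[0,0,0,0]' --xyz '[[0,0,-0.0005],[0,-0.0004,0],[0,0,0],[0,0,0]]' --twist '[[0,0,0],[0,0,0],[0,0,0],[0,0,0]]'

```text
clock: 17.75
position: [0.4241, 0.3251, 0.0389]
tool_rot: [3.141, -0.0, -2.971]
force: [-3.0, 4.4, 4.1]
grip_width: 0.0004
finger_force: 0.0
```

```bash
cat >> h.py <<'E'
def avg(n=5):
    from workcell import bot
    L=[]
    for i in range(n):
        s=bot.observe();L.append(np.r_[s["force"],s["moment"]]);bot.grab_frame("side")
    tray();v=np.mean(L,0);a=.1687;R=np.array([[np.cos(a),np.sin(a),0],[-np.sin(a),np.cos(a),0],[0,0,1]])
    print("avg",np.round(R@v[:3],2),np.round(R@v[3:],3))
E
python3 -c "
from h import *;avg()"
```

```text
t 18.0 tray mm [-42.1 -10.3  38.8] yaw err 0.0016 F tray [-2.56  5.91  3.41]
avg [-2.22  5.11  3.82] [ 0.761  0.345 -0.029]
```

The sideways force (-x) suggests that the rack is off the front rail by ~3 mm and rubbing on the chamfered rail corner; carry it toward the front rail by friction.

Emit:
apply_moves --claw '[0,0,0,0,0]' --xyz '[[0.001,0,0],[0.001,0,-0.0005],[0.001,0,0],[0,0,0],[0,0,0]]' --twist '[[0,0,0],[0,0,0],[0,0,0],[0,0,0],[0,0,0]]'

```text
clock: 18.5
position: [0.4214, 0.3244, 0.0393]
tool_rot: [3.142, 0.0, -2.971]
force: [0.6, 4.6, 1.9]
grip_width: -0.0004
finger_force: 0.0
```

```bash
python3 -c "
from h import *;avg()"
```

```text
t 18.75 tray mm [-44.9 -10.5  39.3] yaw err 0.0015 F tray [0.33 4.25 2.39]
avg [1.19 4.57 2.34] [ 0.661 -0.168  0.02 ]
```

Emit:
apply_moves --claw '[0,0,0,0]' --xyz '[[0,-0.0005,0],[0,-0.0005,0],[0,0,0],[0,0,0]]' --twist '[[0,0,0],[0,0,0],[0,0,0],[0,0,0]]'

```text
clock: 19.15
position: [0.4217, 0.3238, 0.0394]
tool_rot: [3.141, 0.001, -2.971]
force: [0.7, 7.1, 3.0]
grip_width: -0.0003
finger_force: 0.0
```

```bash
python3 -c "
from h import *;avg()"
```

```text
t 19.4 tray mm [-44.7 -11.1  39.4] yaw err 0.0017 F tray [2.03 5.4  2.47]
avg [2.23 6.11 2.49] [ 0.938 -0.374  0.097]
```

Run:
```python
from h import *
from workcell import bot
f=bot.grab_frame("wrist");np.save("w8.npy",f,allow_pickle=True)
a=cv2.imread("pics/w6.png")[200:440,60:330];b=f["img"][200:440,60:330,::-1]
cv2.imwrite("pics/w8.png",cv2.resize(np.hstack([a[:,:200],b[:,:200]]),None,fx=2,fy=2,interpolation=cv2.INTER_CUBIC))
```

```text
(no output)
```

View pics/w8.png

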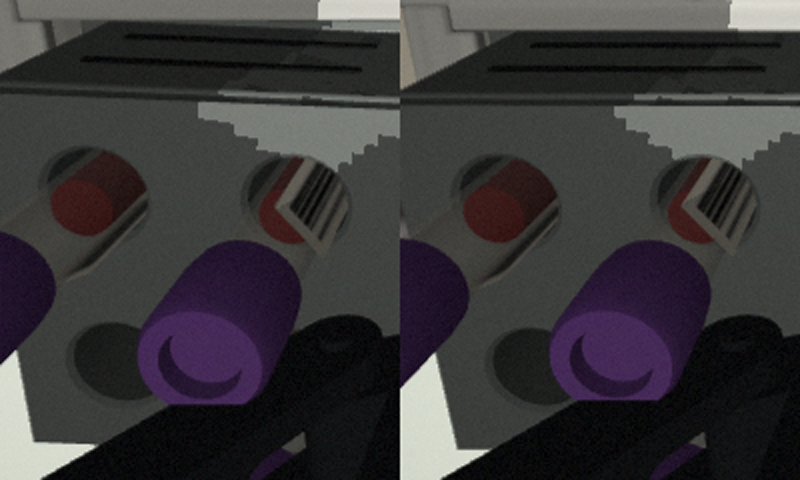

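Both wrist views show the three-tube rack square to the rail; relative to the tool it shifted back ~5 px (2 mm), i.e. the fingers flex. Its back-right top corner is at frame pixel (90,424).

```bash
python3 - <<'E'
from h import *
f=np.load("w8.npy",allow_pickle=True).item()
a=.1687;R=np.array([[np.cos(a),-np.sin(a)],[np.sin(a),np.cos(a)]])
T=lambda c,z:np.round((ray(f,c,z)-[.4639,.3423])@R*1e3,1).tolist()
# right panel: col=60+(u-400)/2,row=200+v/2
print("corner back-right",T([(89,424)],.06),"front top edge pts",T([(110,250),(240,252)],.06))
print("well centres",T([(60+112/2,200+190/2),(60+306/2,200+195/2),(60+130/2,200+365/2)],.06))
g=f["img"].mean(2)
for r in (300,350,400): # left edge of the rack's top
    d=np.diff(cv2.GaussianBlur(g,(5,5),0)[r,:130]);k=np.argsort(-abs(d))[:4];print(r,k,np.round(d[k],1),T([(k[0]+.5,r)],.06))
E
python3 -c "
from h import *;avg(3)"
```

```text
corner back-right [[-10.6, -100.6]] front top edge pts [[-81.2, -80.9], [-80.6, -38.5]]
well centres [[-65.0, -81.5], [-64.2, -48.7], [-29.6, -83.9]]
300 [59 60 89 90] [ 5.4  4.9 -3.8 -3.4] [[-63.1, -101.1]]
350 [ 7  6  8 94] [-15.3 -13.7 -12.3  10.4] [[-43.3, -123.7]]
400 [82 83 52 51] [-49.7 -42.1  34.1  30.9] [[-21.8, -101.0]]
t 19.6 tray mm [-44.7 -11.1  39.4] yaw err 0.0018 F tray [2.75 5.94 2.82]
avg [2.51 6.01 2.54] [ 0.951 -0.365  0.093]
```

Emit:
apply_moves --claw '[0,0,0,0]' --xyz '[[0,-0.0005,0],[0,-0.0005,0],[0,0,0],[0,0,0]]' --twist '[[0,0,0],[0,0,0],[0,0,0],[0,0,0]]'

```text
clock: 20.0
position: [0.4216, 0.3234, 0.0395]
tool_rot: [3.14, 0.001, -2.971]
force: [-1.1, 9.7, 4.4]
grip_width: -0.0002
finger_force: 0.0
```

```bash
python3 -c "
from h import *;avg()"
```

```text
t 20.25 tray mm [-44.9 -11.6  39.5] yaw err 0.002 F tray [-0.18  9.23  3.22]
avg [-0.25  8.94  4.1 ] [ 1.475 -0.042 -0.042]
```

Run:
```python
from h import *
from workcell import bot
a=.1687;R=np.array([[np.cos(a),-np.sin(a)],[np.sin(a),np.cos(a)]])
f0=np.load("w8.npy",allow_pickle=True).item();f=bot.grab_frame("wrist");np.save("w9.npy",f,allow_pickle=True)
A=cv2.cvtColor(f0["img"],cv2.COLOR_RGB2GRAY);B=cv2.cvtColor(f["img"],cv2.COLOR_RGB2GRAY)
# front slots + well edges
p=np.array([(104,222),(243,222),(85,234),(242,234),(75,295),(90,424)],np.float32).reshape(-1,1,2)
q,st,_=cv2.calcOpticalFlowPyrLK(A,B,p,None,winSize=(21,21))
T=lambda F,c:(ray(F,c.reshape(-1,2),.06)-[.4639,.3423])@R*1e3
print(np.round(T(f,q)-T(f0,p),2).tolist(),st.ravel())
print(np.round((q-p).reshape(-1,2),2).tolist())
```

```text
[[0.03, -0.15], [-0.04, -0.12], [-0.04, 0.02], [0.03, -0.09], [0.01, -0.09], [-0.27, -0.17]] [1 1 1 1 1 1]
[[1.1299999952316284, 0.6499999761581421], [1.1399999856948853, 0.4699999988079071], [1.6200000047683716, 0.44999998807907104], [1.2100000381469727, 0.6800000071525574], [1.2000000476837158, 0.5199999809265137], [0.6499999761581421, -0.1599999964237213]]
```

Rack moved ≤0.1 mm under 3 N more: it is rigidly home with 9 N. Retreat gently, then over to behind the input rack.

Emit:
apply_moves --claw '[0,0,0,0,0,0,0,0,0,0,0,0,0,0,0,0,0,0,0,0]' --xyz '[[0,0.001,0],[0,0.001,0],[0,0.001,0],[0,0.001,0],[0,0.002,0],[0,0.008,0],[0,0.008,0],[0,0,-0.04],[0,0,-0.04],[0,0,-0.02],[-0.04,0.01,0],[-0.04,0.01,0],[-0.04,0.01,0],[-0.037,0.01,0],[0,0,0],[0,0,0.03],[0,0,0.03],[0,0,0.03],[0,0,0.012],[0,0,0]]' --twist '[[0,0,0],[0,0,0],[0,0,0],[0,0,0],[0,0,0],[0,0,0],[0,0,0],[0,0,0],[0,0,0],[0,0,0],[0,0,0],[0,0,0],[0,0,0],[0,0,0],[0,0,0],[0,0,0],[0,0,0],[0,0,0],[0,0,0],[0,0,0]]'

```text
clock: 22.3
position: [0.5647, 0.41, 0.0358]
tool_rot: [-3.14, -0.002, -2.971]
force: [0.0, -0.6, 0.4]
grip_width: 0.0002
finger_force: 0.0
```

```bash
python3 -c "
from h import *;avg(3)"
```

```text
t 22.45 tray mm [112.6  50.3  38.9] yaw err 0.0015 F tray [0.2  0.22 0.71]
avg [-0.02  0.1  -0.1 ] [ 0.006 -0.013 -0.011]
```

Emit:
apply_moves --claw '[0,0,0,0,0,0,0,0,0,0,0,0,0,0,0,0,0,0,0,0]' --xyz '[[0.004,-0.001,0.002],[0.004,0,0],[0.004,0,0],[0.002,0,0],[0.002,0,0],[0.002,0,0],[0.002,0,0],[0.002,0,0],[0.002,0,0],[0.002,0,0],[0.003,0,0],[0.004,0,0],[0.005,0,0],[0.006,0,0],[0.006,0,0],[0.006,0,0],[0.006,0,0],[0.005,0,0],[0.003,0,0],[0.002,0,0]]' --twist '[[0,0,0],[0,0,0],[0,0,0],[0,0,0],[0,0,0],[0,0,0],[0,0,0],[0,0,0],[0,0,0],[0,0,0],[0,0,0],[0,0,0],[0,0,0],[0,0,0],[0,0,0],[0,0,0],[0,0,0],[0,0,0],[0,0,0],[0,0,0]]'

```text
clock: 24.45
position: [0.4949, 0.397, 0.0354]
tool_rot: [3.142, 0.0, -2.971]
force: [0.3, 1.3, -0.4]
grip_width: -0.0
finger_force: 0.4
```

```bash
python3 -c "
from h import *;avg(3)
from workcell import bot
print([(np.round(d['position'],3).tolist(),round(d['score'],2)) for d in bot.find_in('side','rack_a')[:4]])"
```

```text
t 24.6 tray mm [39.9 48.7 35.3] yaw err 0.0016 F tray [ 0.55 -0.06  0.92]
avg [ 0.27  0.58 -0.08] [-0.    -0.061  0.018]
[([0.439, 0.281, 0.06], 0.96), ([0.524, 0.301, 0.059], 0.72), ([0.446, 0.367, 0.052], 0.59)]
```

Emit:
apply_moves --claw '[0,0,0,0,0,0,0,0,0,0,0]' --xyz '[[0.003,0,0],[0.004,0,0],[0.005,0,0],[0.005,0,0],[0.005,0,0],[0.004,0,0],[0.003,0,0],[0.002,0,0],[0.001,0,0],[0.001,0,0],[0,0,0]]' --twist '[[0,0,0],[0,0,0],[0,0,0],[0,0,0],[0,0,0],[0,0,0],[0,0,0],[0,0,0],[0,0,0],[0,0,0],[0,0,0]]'

```text
clock: 25.75
position: [0.4625, 0.3913, 0.0353]
tool_rot: [-3.142, -0.0, -2.971]
force: [-0.3, 0.3, -0.3]
grip_width: 0.0002
finger_force: 0.0
```

Emit:
apply_moves --claw '[0,0,0,0]' --xyz '[[0.001,0,0],[0.001,0,0],[0,0,0],[0,0,0]]' --twist '[[0,0,0],[0,0,0],[0,0,0],[0,0,0]]'

```text
clock: 26.15
position: [0.4605, 0.3909, 0.0352]
tool_rot: [-3.141, -0.0, -2.971]
force: [0.1, -0.0, -0.2]
grip_width: 0.0002
finger_force: 0.0
```

```bash
python3 -c "
from h import *;avg(4)"
```

```text
t 26.35 tray mm [ 4.9 48.5 35.3] yaw err 0.0014 F tray [ 0.3   0.51 -0.1 ]
avg [-0.06  0.2   0.46] [ 0.004 -0.003  0.007]
```

Emit:
apply_moves --claw '[0,0,0,0]' --xyz '[[0.001,0,0],[0.001,0,0],[0,0,0],[0,0,0]]' --twist '[[0,0,0],[0,0,0],[0,0,0],[0,0,0]]'

```text
clock: 26.75
position: [0.4585, 0.3906, 0.0353]
tool_rot: [-3.142, -0.0, -2.971]
force: [0.7, 0.2, 0.5]
grip_width: -0.0001
finger_force: 0.0
```

```bash
python3 -c "
from h import *;avg(4)"
```

```text
t 26.95 tray mm [ 2.9 48.5 35.3] yaw err 0.0015 F tray [ 0.13 -0.9  -0.27]
avg [ 0.42 -0.01  0.04] [-0.007  0.    -0.003]
```

Emit:
apply_moves --claw '[0,0,0,0]' --xyz '[[0.001,0,0],[0.001,0,0],[0,0,0],[0,0,0]]' --twist '[[0,0,0],[0,0,0],[0,0,0],[0,0,0]]'

```text
clock: 27.35
position: [0.4576, 0.3905, 0.0356]
tool_rot: [3.141, 0.002, -2.972]
force: [4.9, 1.6, -0.0]
grip_width: 0.0001
finger_force: 2.8
```

```bash
python3 -c "
from h import *;avg(4)"
```

```text
t 27.55 tray mm [ 1.9 48.5 35.6] yaw err 0.001 F tray [5.81 0.31 0.41]
avg [ 5.26 -0.62  0.22] [-0.068 -1.194 -0.005]
```

Home against the front rail at the predicted place (5.3 N). Retreat, lift and check from above.

Emit:
apply_moves --claw '[0,0,0,0,0,0,0,0,0,0,0,0]' --xyz '[[-0.001,0,0],[-0.001,0,0],[-0.002,0,0],[-0.01,0,0],[0,0,-0.04],[0,0,-0.05],[0,0,-0.05],[0,0,-0.05],[0,0,-0.05],[0,0,-0.05],[0,-0.03,-0.05],[0,0,0]]' --twist '[[0,0,0],[0,0,0],[0,0,0],[0,0,0],[0,0,0],[0,0,0],[0,0,0],[0,0,0],[0,0,0],[0,0,0],[0,0,0],[0,0,0]]'

```text
clock: 28.75
position: [0.4778, 0.3656, 0.3745]
tool_rot: [3.138, 0.008, -2.975]
force: [1.6, -0.0, 0.2]
grip_width: 0.0005
finger_force: 0.0
```

Run:
```python
from h import *
from workcell import bot
a=.1687;R=np.array([[np.cos(a),-np.sin(a)],[np.sin(a),np.cos(a)]])
for c in ["wrist","side","scene"]:
    f=bot.grab_frame(c)
    print(c,[(np.round((np.array(d["position"][:2])-[.4639,.3423])@R*1e3,1).tolist(),round(d["position"][2],3),round(d["score"],2)) for d in bot.find_in(c,"rack_a")[:4]])
# rack drift in side view since the 9 N push
```

```text
wrist [([-48.8, -58.4], 0.058, 0.96), ([-48.1, 51.6], 0.059, 0.68), ([33.7, -44.4], 0.059, 0.63)]
side [([-34.4, 33.2], 0.053, 0.78), ([54.2, -50.4], 0.058, 0.67), ([-33.2, -55.7], 0.059, 0.67)]
scene [([-71.0, -69.5], 0.061, 0.9), ([-62.4, 29.1], 0.053, 0.76), ([31.2, -59.0], 0.06, 0.62)]
```

```bash
python3 -c "
from workcell import bot
print(bot.job_done())"
```

```text
the job is handed in; nothing more can be done
None
```

The job is handed in after about 29 s of the 72 s: the first rack was pushed against the back rail of the output lane, the second pressed home on the end stop at about 9 N, and the third pushed against the front rail; the cameras then showed all three racks in place to within about 2 cm, which is too coarse to confirm the 2.5 mm limits, I did not re-check that the stop's pin stayed in after I let go, and no verdict came back.

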